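Load a battery cell into the indexing test dial and click it on

ROBOT

A 6-joint arm with a two-finger parallel gripper is mounted at the origin on the work surface. World frame = base frame: x ahead of the robot, y to its left, z up, the work surface at z = 0. Lengths are in m, angles in rad, forces in N, time in s.
With the tool pointing down it reaches from about 0.25 to 0.775 m from the base axis. Payload 4 kg.
Tool frame: the origin (TCP) lies where the fingers leave the gripper's body, on its centre line; the fingertips stand 97 mm ahead of it and the grasp point (between the pads) lies 78 mm ahead of it; z points along the fingers, x is the direction in which the jaws open and shut, and the axes are right-handed (so a half turn about z gives the same grasp; the last joint's range is limited). The gripper opens to 94 mm and grips with 3 to 60 N. Pads are 16 mm wide; open, the fingers measure 119 mm over their backs; the gripper's body (75 mm by 177 mm) begins 78 mm behind the grasp point.
Start: joints at [-1.218, 0.087, 1.371, -0, 1.684, -0.103], TCP at [0.242, -0.494, 0.303] pointing down, gripper open.
Joint ranges: [-3.1, 3.1], [-0.76, 2.03], [0.27, 2.55], [-1.08, 4.22], [0.17, 2.65], [-2.57, 2.57]. Speed limits (rad/s): [2.79, 2.79, 3.14, 3.14, 3.14, 3.14].

INTERFACE

Orientations are given as [roll, pitch, yaw] about the fixed x, y, z axes, in that order (R = Rz(yaw) Ry(pitch) Rx(roll)).
In Python, from bench import * gives the robot as it stands.
- The arm moves only by the tool jog_arm, never from a script. Its argument "moves" is a list of rows, each a list of 7 numbers: the turn, a rotation vector about the world's x, y, z in rad, then the shift along the world's x, y, z in mm, then the finger opening in mm, from 0 to 94. In form: [[rx, ry, rz, tx, ty, tz, fingers], ...]. A call has 1 to 12 rows; each row shifts and turns the commanded pose from where the row before left it; what a row does not reach is not made up. A row lasts 1/8 s, in which the tool goes at most 62.5 mm and 10.7 degrees, less where a joint would pass 70% of its speed; a pose out of reach is approached as far as the arm can. A call is refused whole if a number of a shift passes 62.5 or a number of a turn 0.188, either way. A call with a gripper value outside its range is refused whole. The fingers move at their own pace and stop on an object; the grip force is fixed at half the most. Time passes only in rows, so rows that do not move let the fingers close. It gives the time, the measured TCP pose, the force and the opening at its end, in the units of the state.
- get_obs(): the state, without advancing time (a new reading comes with each control period).
- snapshot(name): name is "scene" or "top" or "wrist"; returns the picture (480x640x3 uint8, red, green, blue); there is no depth.
- get_calibration(name): a dict with "camera_matrix" (3x3 intrinsics, pixels), "R" (3x3) and "t" (3): a world point X has camera coordinates R X + t. Camera axes: x right, y down, z forward; pixel columns grow to the right and rows downward; lengths in m; the calibration is good to about 2 mm. A picture is of the moment at which its call begins: read the wrist's pose just before it. get_calibration takes no time and is no camera call; for the wrist camera it gives the pose at the moment of the call.
- close_job(): hands the job in, once; it reports no verdict.
Trained networks look in the newest picture that a camera, given by its name, has taken for a name from the list of things; names that differ only in an ending like _2 or _b are one class to them, and where a whole thing is asked for, a point or a joint stands for the part that bears it (a point fixed in the world has none). Each returns a list of dicts, best first, with "conf" (0 to 1); they miss things now and then, are a little off and sometimes report something else, mostly with a low value. They report only what shows in the picture. A call takes as long as a camera call. They do not tell look-alikes from the thing itself.
- look_for(label, camera): "bbox" ([left, top, right, bottom] in pixels, round what is visible of it).
The state is a dict: "time": time; "joint_positions": joint angles; "qvel": joint speeds; "joint_torque": joint torques, N m; "tool_pos": TCP position; "ee_rot": TCP orientation; "wrist_force": force on the tool from outside, world axes, zero at the start; "wrist_torque": the same for the moment, N m; "width": finger opening in m.
Only numpy, scipy, OpenCV 4.12 (cv2) and the standard library are available. Lean on these libraries where they do the work, as an engineer would, in place of code of your own. Each camera call takes 0.05 s, during which the arm holds its last target.

TASK

Take the slim, tall battery cell (not the short one, not the fat one) from the tray and push it gently but fully home, upright, into the one empty pocket of the round test dial. Then turn the dial clockwise (seen from above) by exactly one click, so that the new cell stands at the white contact post, and leave the cell seated, the dial at rest in its click and everything else undisturbed.

Things in the scene. Friction and masses are not known exactly. Their poses are not given: they have to be found in the camera images.
- cell_mid (a point): Centre (half-way up) of the slim tall battery cell to be loaded: a plain grey upright cylinder, 18 mm diameter, 65 mm tall (top 1.5 mm is a small steel button), about 46 g, foot rim barely bevelled (0.5 mm). z is its axis. It stands loose in one of the tray's three bays.
- tray: Fixed flat black tray, origin under its centre: 205 mm (y) x 75 mm (x), walls 16 mm high, floor 4 mm. Three bays in a row along y, 66 mm apart, with one upright cell each, in any order: the slim tall one, a short one and a fat one.
- short_cell: Short cell, 18 mm diameter, 34 mm tall; origin at its foot. Stays in the tray.
- fat_cell: Fat cell, 26 mm diameter, 65 mm tall; origin at its foot. Stays in the tray.
- base: Fixed round grey base under the dial, origin on the table on the dial's axis. The white contact post on it, 94 mm high, stands 128 mm from the axis, one click clockwise of where the empty pocket starts.
- pocket (a point): Nominal centre of the empty pocket at its mouth, 60 mm above the table; turns with the dial. x axis points to the dial's centre, 72 mm away. THE SLEEVE FLOATS: it sits stiffly (nothing under 40 N shifts it) up to 9 mm off this point along x, either way; the reading is only mid-travel, so find the bore by touch or by eye. Across (y) and in height the point is true.
- pocket_floor (a point): Floor of the empty pocket, 24 mm below pocket, 36 mm above the table. Bore 19.2 mm wide, mouth not bevelled. 13 mm below the mouth a spring pad in the side wall pinches the cell: let go above it, the cell stays up; a few newtons (under 10) push it past, then it slides down with drag. Fully home, its foot rests on this floor: middle 68.5 mm, top 101 mm above the table.
- hub_bar (a point): Centre of the black grip bar on top of the hub, on the dial's axis, 105 mm above the table: 46 mm long (x, the line between hub and empty pocket), 14 mm wide (y), 30 mm high (90 to 120 mm above the table). Turning it turns the dial.
- dial (a joint): Turn of the dial in rad, growing clockwise seen from above. Starts near 0, resting in a click; clicks every 1.047 rad (60 deg). A spring roller holds each click: the torque rises to some 0.5 N m near half-way (0.52 rad); beyond that the dial snaps on into the next click by itself.
- dial_top (a point): Centre of the dial's top, 36 mm above the table: an aluminium disc, 210 mm diameter, with six square grey sleeve blocks (36 x 36 mm, 24 mm high) 60 degrees apart, 72 mm (give or take 9) from the axis. Five hold a fixed cell, 41 mm of it standing out of the sleeve; the sixth is the empty pocket. A 32 mm thick hub column carries the grip bar.
- screwdriver: Screwdriver lying near the robot; not to be moved.
- tape: White ring-shaped roll, 90 mm wide; not to be moved.
- meter: Grey hand-held meter, 150 mm long; not to be moved.
- cup: White cup; not to be moved.
- wrench: Wrench lying on the left; not to be moved.
- charger: Black power brick, 110 mm long; not to be moved.
Things that resemble listed ones, but are neither listed nor needed, are in the scene too. Leave any pink look-alike of the part that bears cell_mid alone.

How it is judged:
On the way, in this order (a step that is already met when the one before it is completed fails the run):
1. the cell is fully home and upright in the empty pocket while the dial is still in its first click (z of cell_mid in the frame of pocket below 0.0115 m and horizontal distance between cell_mid and pocket below 0.012 m and angle between cell_mid's own z axis and vertical below 0.1 rad and value of joint dial between -0.2 and 0.2 rad), for 0.2 s.
2. the dial is turned one click clockwise with the cell in it (value of joint dial between 0.947 and 1.147 rad and z of cell_mid in the frame of pocket below 0.0115 m), for 0.2 s.
At the end, for the whole second after the job is handed in: The slim tall cell stands in the pocket (within 12 mm of its nominal centre, the sleeve's travel included) within 3 mm of its bottom, upright within 0.1 rad, and the dial rests one click (1.047 rad, within 0.1 rad) clockwise of its start (all of step 2 and horizontal distance between cell_mid and pocket below 0.012 m and angle between cell_mid's own z axis and vertical below 0.1 rad and velocity of joint dial between -0.05 and 0.05 rad/s); the robot touches nothing.
It fails at once if the cell is pressed on the dial or its sleeve with more than 35 N (contact force between cell and dial above 35 N).
It fails at once if the dial is turned backwards or runs on beyond the one click (value of joint dial below -0.4 rad or value of joint dial above 1.5 rad).
It fails at once if the short or the fat cell is disturbed (distance of any of short_cell, fat_cell from where it was at the start of the episode above 0.02 m).
It fails at once if another thing on the table is pushed about (distance of any of screwdriver, tape, meter, cup, wrench, charger from where it was at the start of the episode above 0.03 m).
It also fails if it takes over 72 s, if anything falls off the work surface, if the arm or the gripper's body presses on something with over 40 N, if the wrist force passes 120 N, or if a joint passes its speed limit or range.

## Working session

There is one attempt and no reset: what is moved stays moved. The work goes in short steps, Python scripts to look and compute and a tool call to move; the robot and the scene stay as the last step left them, time stands still between calls to the robot, and variables do not carry over. Pictures are saved under pics/ and viewed, and the job is handed in when it is done.

Besides the shell and the picture viewer there is one more tool, called after "Call:" in YAML: its name, and indented under it one key for each argument. jog_arm: Moves the arm, as the interface text tells. Its arguments: {"type":"object","properties":{"moves":{"type":"array","items":{"type":"array","items":{"type":"number"}}}},"required":["moves"]}

```bash
mkdir -p pics; ls
python3 - <<'E'
from bench import *
import cv2
o=get_obs();print(o)
for n in ["scene","top","wrist"]:
    im=snapshot(n);cv2.imwrite(f"pics/{n}0.png",im[:,:,::-1])
    c=get_calibration(n);print(n,c)
    for l in ["cell_mid","tray","short_cell","fat_cell","base","hub_bar","pocket"]:
        try:print(l,[( [round(v) for v in d["bbox"]],round(d["conf"],2)) for d in look_for(l,n)])
        except Exception as e:print(l,e)
print(get_obs()["time"])
E
```

```text
pics
{'time': 0.0, 'joint_positions': array([-1.21810913e+00,  8.79702558e-02,  1.37224743e+00, -2.09401533e-05,
        1.68359099e+00, -1.03082617e-01]), 'qvel': array([ 0.00090959,  0.00122901, -0.00060571, -0.00023435, -0.00145983,
        0.0019998 ]), 'joint_torque': array([ 3.71119240e-04, -3.40184212e+01, -3.02423537e+01,  7.16995192e-02,
        3.31083569e-02, -1.71388774e-04]), 'tool_pos': array([ 0.24196871, -0.49354374,  0.30149907]), 'ee_rot': array([-3.14138533e+00,  2.20639930e-03, -1.11502862e+00]), 'wrist_force': array([ 0.12705965, -0.48508655,  0.49895936]), 'wrist_torque': array([-0.01933893, -0.0485606 , -0.01087397]), 'width': 0.09396237385131391}
scene {'camera_matrix': array([[600.40289594,   0.        , 326.41875524],
       [  0.        , 600.40289594, 234.28395736],
       [  0.        ,   0.        ,   1.        ]]), 'R': array([[ 0.02998505,  0.99950799, -0.00920214],
       [ 0.69371627, -0.02743763, -0.71972558],
       [-0.71962395,  0.01519733, -0.69419767]]), 't': array([-0.02448669, -0.32363413,  1.83269612])}
cell_mid [([430, 229, 440, 252], 0.68)
[... 761 characters left out ...]
tray [([196, 240, 271, 286], 0.72)]
short_cell [([230, 261, 240, 267], 0.57)]
fat_cell [([337, 202, 411, 286], 0.71)]
base [([323, 203, 412, 286], 0.92)]
hub_bar []
pocket [([336, 205, 409, 279], 0.65)]
wrist {'camera_matrix': array([[425.620819  ,   0.        , 320.75730347],
       [  0.        , 425.620819  , 236.47749753],
       [  0.        ,   0.        ,   1.        ]]), 'R': array([[ 4.39922743e-01, -8.98035537e-01,  3.91938307e-04],
       [-8.71617969e-01, -4.26876346e-01,  2.40953731e-01],
       [-2.16217704e-01, -1.06342647e-01, -9.70536525e-01]]), 't': array([-0.55144772, -0.02554703,  0.39017765])}
cell_mid []
tray []
short_cell []
fat_cell []
base []
hub_bar []
pocket []
1.2
```

View pics/scene0.png

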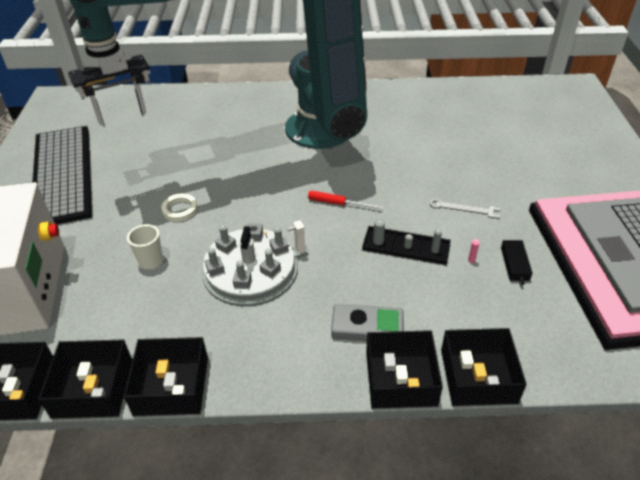

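View pics/top0.png

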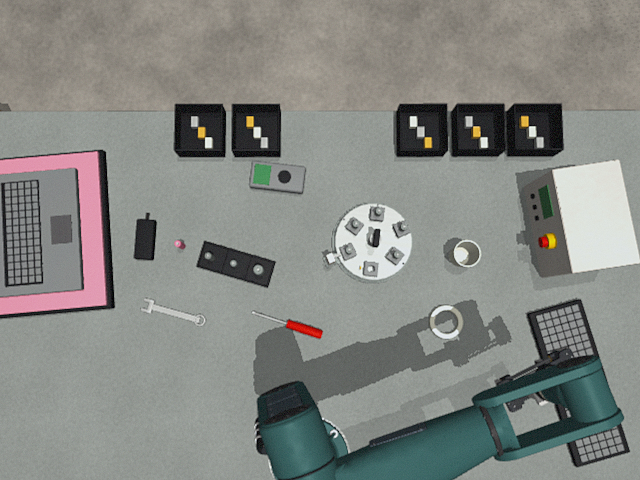

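Run:
```python
import cv2
a=cv2.imread("pics/scene0.png")[200:320,190:500];cv2.imwrite("pics/scene0c.png",cv2.resize(a,None,fx=2.58,fy=2.58,interpolation=cv2.INTER_CUBIC))
a=cv2.imread("pics/top0.png")[190:310,165:425];cv2.imwrite("pics/top0c.png",cv2.resize(a,None,fx=3,fy=3,interpolation=cv2.INTER_CUBIC))
```

```text
(no output)
```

View pics/scene0c.png

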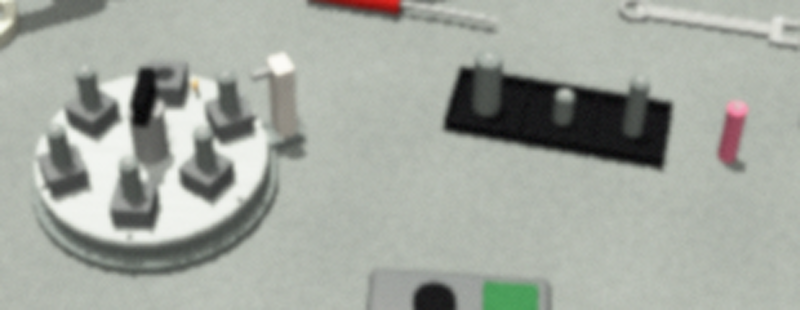

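View pics/top0c.png

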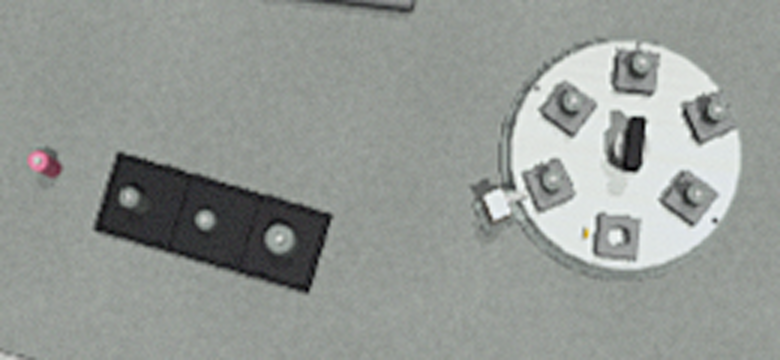

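The slim tall cell is the bay at top px (208,256), scene px (435,240). The middle cell (scene 408,240) is short, the one at scene 379,232 is fat, and the pink one at scene 475,250 stands outside the tray as a look-alike. The empty pocket is at top px (371,269) and the white post is to its left, which is clockwise.

```bash
cat > h.py <<'E'
from bench import *
import numpy as np, cv2
from scipy.spatial.transform import Rotation as Ro
def bp(c,u,v,z):
    K,R,t=c["camera_matrix"],np.array(c["R"]),np.array(c["t"])
    d=R.T@np.linalg.solve(K,[u,v,1]);C=-R.T@t
    return C+d*(z-C[2])/d[2]
def pj(c,X):
    p=c["camera_matrix"]@(np.array(c["R"])@np.array(X)+c["t"]);return p[:2]/p[2]
def st():
    o=get_obs();print("t%.2f"%o["time"],"pos",np.round(o["tool_pos"]*1000,1),"rot",np.round(o["ee_rot"],4),"F",np.round(o["wrist_force"],1),"M",np.round(o["wrist_torque"],2),"w",round(o["width"]*1000,1));return o
def snap(n,f,crop=None,s=1):
    c=get_calibration(n);im=snapshot(n)[:,:,::-1].copy()
    cv2.imwrite("pics/%s_full.png"%f,im)
    if crop: im=im[crop[1]:crop[3],crop[0]:crop[2]]
    if s!=1: im=cv2.resize(im,None,fx=s,fy=s,interpolation=cv2.INTER_CUBIC)
    cv2.imwrite("pics/%s.png"%f,im);return c
E
python3 - <<'E'
from h import *
c=get_calibration("top")
f=lambda x,y:(165+(x+.5)/3-.5,190+(y+.5)/3-.5)
for n,x,y,z in [("cell",130,197,.069),("short",206,220,.038),("fat",280,238,.069),("bore",617,237,.06),("hub",634,143,.12),("dialL",509,155,.036),("dialR",741,155,.036),("dialT",625,39,.036),("dialB",625,271,.036),("post",497,205,.094),("pink",38,160,.065)]:
    print(n,np.round(bp(c,*f(x,y),z)*1000,1))
s=get_calibration("scene")
print(np.round(bp(s,436.5,231,.069)*1000,1), np.round(bp(s,379,222,.069)*1000,1))
w=get_calibration("wrist");C=-w["R"].T@w["t"];o=get_obs()
Rt=Ro.from_euler("xyz",o["ee_rot"]).as_matrix()
print("cam in tool",Rt.T@(C-o["tool_pos"]),"fwd",Rt.T@w["R"][2],"right",Rt.T@w["R"][0])
E
```

```text
cell [534.6 267.   69. ]
short [516.8 203.8  38. ]
fat [498.4 134.5  69. ]
bore [ 500.  -162.6   60. ]
hub [ 576.2 -171.8  120. ]
dialL [575.8 -68.4  36. ]
dialR [ 575.8 -277.4   36. ]
dialT [ 681.8 -174.    36. ]
dialB [ 471.2 -171.9   36. ]
post [525.3 -55.5  94. ]
pink [567.9 349.8  65. ]
[537.6 266.2  69. ] [501.4 135.   69. ]
cam in tool [ 0.00131697 -0.0690752  -0.0822806 ] fwd [1.04290856e-04 2.40930865e-01 9.70542275e-01] right [ 9.99999945e-01  2.80677928e-04 -1.77132754e-04]
```

Call:
jog_arm:
  moves:
    - [0,0,-0.095,32,41,0,94]
    - [0,0,-0.095,32,41,0,94]
    - [0,0,-0.095,32,41,-10,94]
    - [0,0,-0.095,32,41,-10,94]
    - [0,0,-0.095,32,41,-10,94]
    - [0,0,-0.09,32,41,-10,94]
    - [0,0,0,32,41,-10,94]
    - [0,0,0,34,44,-15,94]
    - [0,0,0,0,0,0,94]
    - [0,0,0,0,0,0,94]

```text
time: 2.45
tool_pos: [0.5, -0.1631, 0.2378]
ee_rot: [3.141, -0.001, -1.68]
wrist_force: [-0.7, 0.1, -0.5]
width: 0.0939
```

Run:
```python
from h import *
st();c=snap("wrist","w1");np.save("w1.npy",c,allow_pickle=True);print(pj(c,[.5,-.1626,.06]));st()
```

```text
t2.45 pos [ 500.  -163.1  237.8] rot [ 3.1413e+00 -8.0000e-04 -1.6795e+00] F [-0.7  0.1 -0.5] M [0.01 0.07 0.02] w 93.9
[317.44414216 244.59000689]
t2.50 pos [ 499.8 -163.7  238.2] rot [-3.1412e+00 -9.0000e-04 -1.6809e+00] F [ 0.4  0.2 -1.3] M [ 0.06 -0.01  0.  ] w 93.9
```

View pics/w1.png

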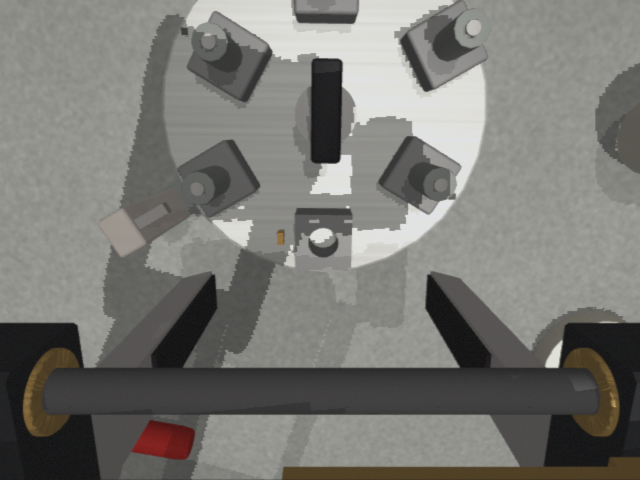

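The view shows the empty sleeve at (323,240), its bore at about (323,241), the hub bar at (326,110) and the white post at (122,232). Next I'll look at it from two more yaws.

Call:
jog_arm:
  moves:
    - [0,0,0.175,0,0,0,94]
    - [0,0,0.175,0,0,0,94]
    - [0,0,0.175,0,0,0,94]
    - [0,0,0.175,0,0,0,94]
    - [0,0,0.175,0,0,0,94]
    - [0,0,0.175,0,0,0,94]
    - [0,0,0.175,0,0,0,94]
    - [0,0,0.175,0,0,0,94]
    - [0,0,0.17,0,0,0,94]
    - [0,0,0,0,0,0,94]

```text
time: 3.75
tool_pos: [0.4996, -0.1644, 0.2384]
ee_rot: [3.141, -0.001, -0.115]
wrist_force: [-0.1, 0.2, 0.1]
width: 0.0939
```

Run:
```python
from h import *
st();c=snap("wrist","w2");np.save("w2.npy",c,allow_pickle=True);print(pj(c,[.5,-.1626,.06]));st()
```

```text
t3.75 pos [ 499.6 -164.4  238.4] rot [ 3.1409e+00 -1.2000e-03 -1.1470e-01] F [-0.1  0.2  0.1] M [-0.01 -0.13 -0.03] w 93.9
[320.3915709  238.71060787]
t3.80 pos [ 499.6 -164.2  238.3] rot [ 3.141e+00 -1.100e-03 -1.152e-01] F [-0.5  0.   0.2] M [-0.05 -0.09  0.05] w 94.2
```

Call:
jog_arm:
  moves:
    - [0,0,0.175,0,0,0,94]
    - [0,0,0.175,0,0,0,94]
    - [0,0,0.175,0,0,0,94]
    - [0,0,0.175,0,0,0,94]
    - [0,0,0.175,0,0,0,94]
    - [0,0,0.175,0,0,0,94]
    - [0,0,0.175,0,0,0,94]
    - [0,0,0.175,0,0,0,94]
    - [0,0,0.17,0,0,0,94]
    - [0,0,0,0,0,0,94]

```text
time: 5.05
tool_pos: [0.4999, -0.1634, 0.238]
ee_rot: [3.141, 0.0, 1.455]
wrist_force: [0.6, 0.2, -0.1]
width: 0.0942
```

Run:
```python
from h import *
st();c=snap("wrist","w3");np.save("w3.npy",c,allow_pickle=True);print(pj(c,[.5,-.1626,.06]));st()
ims=[]
for i in (1,2,3):
    c=np.load(f"w{i}.npy",allow_pickle=True).item();u,v=pj(c,[.5,-.1626,.06]);u,v=int(u),int(v)
    print(i,u,v)
    a=cv2.imread(f"pics/w{i}_full.png")[v-45:v+45,u-45:u+45];a=cv2.resize(a,None,fx=6,fy=6,interpolation=cv2.INTER_CUBIC);cv2.imwrite(f"pics/w{i}z.png",a)
```

```text
t5.05 pos [ 499.9 -163.4  238. ] rot [3.1411e+00 2.0000e-04 1.4551e+00] F [ 0.6  0.2 -0.1] M [ 0.04 -0.16  0.06] w 94.2
[324.48032685 243.61952096]
t5.10 pos [ 499.9 -163.4  237.9] rot [3.1412e+00 1.0000e-04 1.4547e+00] F [-0.1 -0.  -1.6] M [ 0.03 -0.13 -0.  ] w 93.6
1 317 244
2 320 238
3 324 243
```

View pics/w1z.png

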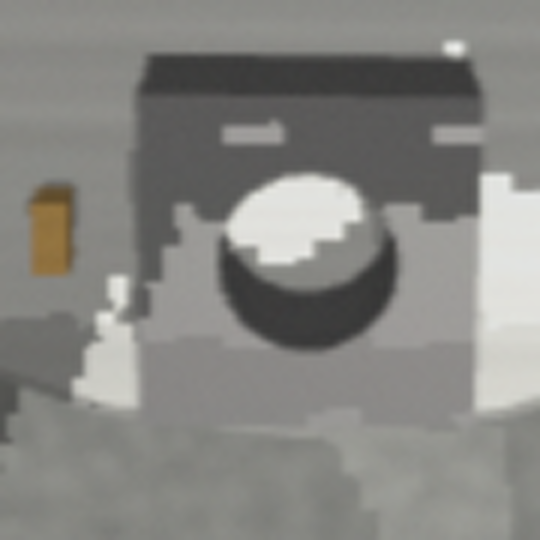

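View pics/w2z.png

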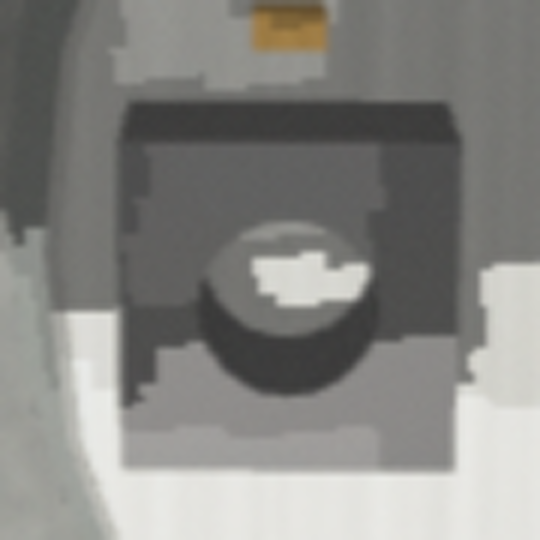

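View pics/w3z.png

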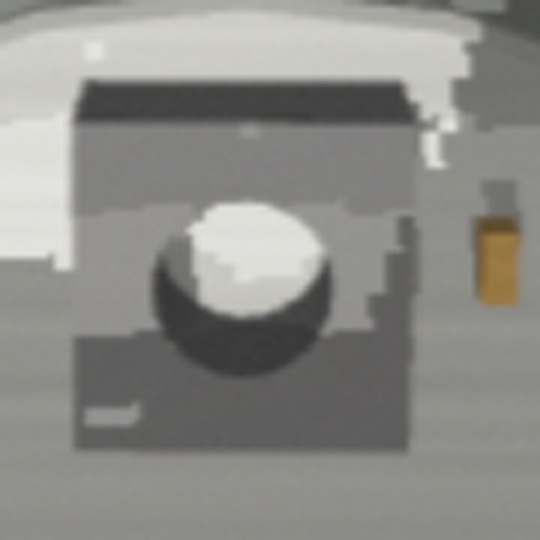

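Run:
```python
from h import *
for i,u0,v0,x,y in [(1,317,244,308.5,261.5),(2,320,238,288,308.5),(3,324,243,241.5,289)]:
    c=np.load(f"w{i}.npy",allow_pickle=True).item()
    u,v=u0-45+(x+.5)/6-.5,v0-45+(y+.5)/6-.5
    print(i,np.round(bp(c,u,v,.06)*1000,2),-np.array(c["R"]).T@c["t"])
# hub bar top centre w1
c=np.load("w1.npy",allow_pickle=True).item()
a=cv2.imread("pics/w1_full.png");cv2.imwrite("pics/w1h.png",cv2.resize(a[30:190,250:410],None,fx=3.5,fy=3.5,interpolation=cv2.INTER_CUBIC))
a=cv2.imread("pics/w3_full.png");cv2.imwrite("pics/w3s.png",a)
```

```text
1 [ 501.19 -166.26   60.  ] [ 0.56932567 -0.17214714  0.3201005 ]
2 [ 500.98 -166.2    60.  ] [ 0.50732578 -0.09646822  0.32071821]
3 [ 500.97 -166.31   60.  ] [ 0.43033402 -0.15688342  0.32027095]
```

View pics/w1h.png

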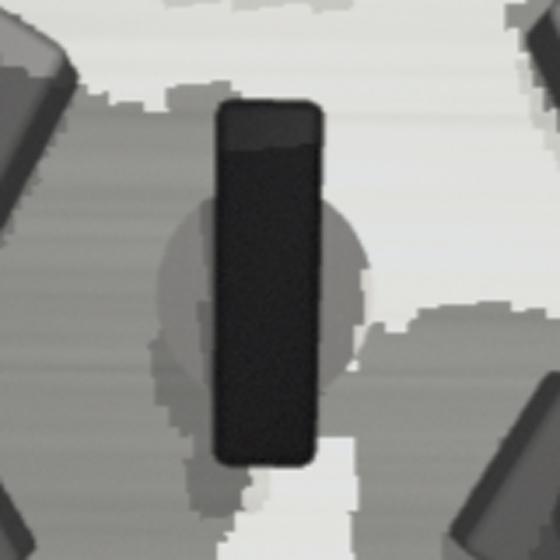

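View pics/w3s.png

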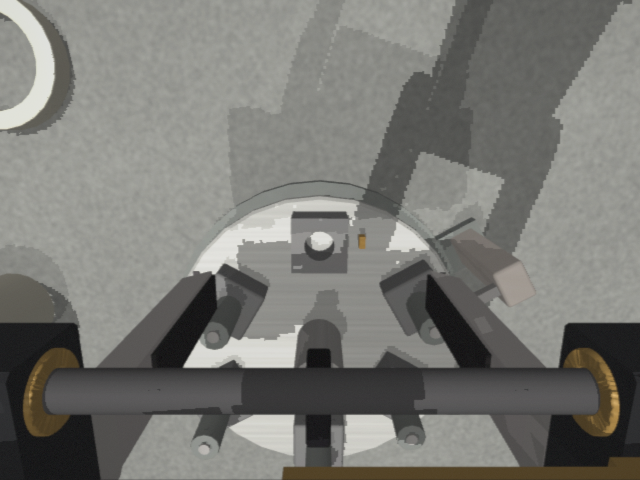

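Run:
```python
from h import *
c=np.load("w1.npy",allow_pickle=True).item()
P=[bp(c,250+(x+.5)/3.5-.5,30+(y+.5)/3.5-.5,.12) for x,y in [(217,99),(324,99),(319,467),(212,467)]]
P=np.array(P)*1000;print(P.round(1),P.mean(0));d=(P[0]+P[1]-P[2]-P[3])/2;print(d,np.degrees(np.arctan2(d[1],d[0])))
m=P.mean(0);b=np.array([501.05,-166.25]);print(np.linalg.norm(m[:2]-b),np.degrees(np.arctan2(*(m[:2]-b)[::-1])))
```

```text
[[ 600.5 -171.7  120. ]
 [ 599.1 -185.   120. ]
 [ 553.8 -179.9  120. ]
 [ 555.3 -165.8  120. ]] [ 577.17562768 -175.59071792  120.        ]
[45.25066247 -5.45948518  0.        ] -6.8794751255285105
76.69654621265462 -6.995303595995401
```

Call:
jog_arm:
  moves:
    - [0,0,0,4.5,53.5,0,94]
    - [0,0,0,4.5,53.5,0,94]
    - [0,0,0,4.5,53.5,0,94]
    - [0,0,0,4.5,53.5,0,94]
    - [0,0,0,4.5,53.5,0,94]
    - [0,0,0,4.5,53.5,0,70]
    - [0,0,0,4.5,53.5,0,44]
    - [0,0,0,4.5,53.5,0,44]
    - [0,0,0,0,0,0,44]
    - [0,0,0,0,0,0,44]

```text
time: 6.35
tool_pos: [0.5361, 0.2646, 0.2375]
ee_rot: [-3.141, 0.001, 1.458]
wrist_force: [-0.2, 0.7, 0.4]
width: 0.0476
```

Run:
```python
from h import *
st();c=snap("wrist","w4");np.save("w4.npy",c,allow_pickle=True);print(pj(c,[.536,.265,.069]));st()
for l in ["cell_mid","short_cell","fat_cell"]: print(l,[( [round(v) for v in d["bbox"]],round(d["conf"],2)) for d in look_for(l,"wrist")])
u,v=pj(c,[.536,.265,.069]);u,v=int(u),int(v);print(u,v)
a=cv2.imread("pics/w4_full.png")[v-60:v+60,u-60:u+60];cv2.imwrite("pics/w4z.png",cv2.resize(a,None,fx=5,fy=5,interpolation=cv2.INTER_CUBIC))
```

```text
t6.35 pos [536.1 264.6 237.5] rot [-3.1414e+00  9.0000e-04  1.4582e+00] F [-0.2  0.7  0.4] M [ 0.07 -0.11 -0.02] w 47.6
[324.02925469 247.62733788]
t6.40 pos [536.2 264.1 237.7] rot [-3.1416e+00  7.0000e-04  1.4575e+00] F [-0.9  0.3 -0.5] M [ 0.02 -0.07  0.02] w 45.0
cell_mid [([423, 241, 478, 292], 0.94), ([311, 210, 344, 260], 0.6)]
short_cell [([217, 200, 252, 233], 0.57), ([89, 136, 379, 284], 0.48)]
fat_cell [([81, 176, 160, 234], 0.61)]
324 247
```

View pics/w4.png

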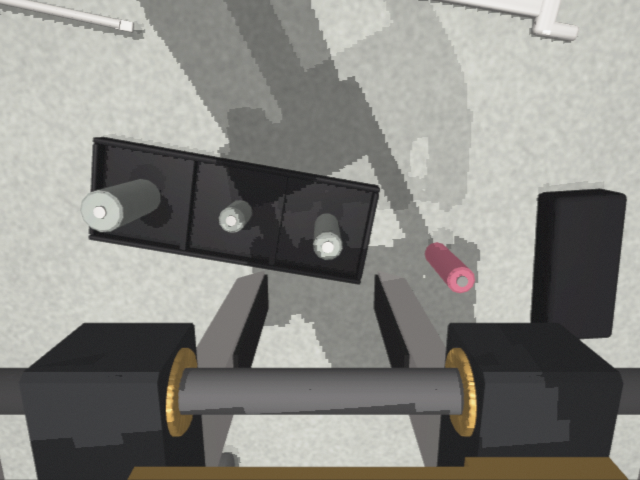

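View pics/w4z.png

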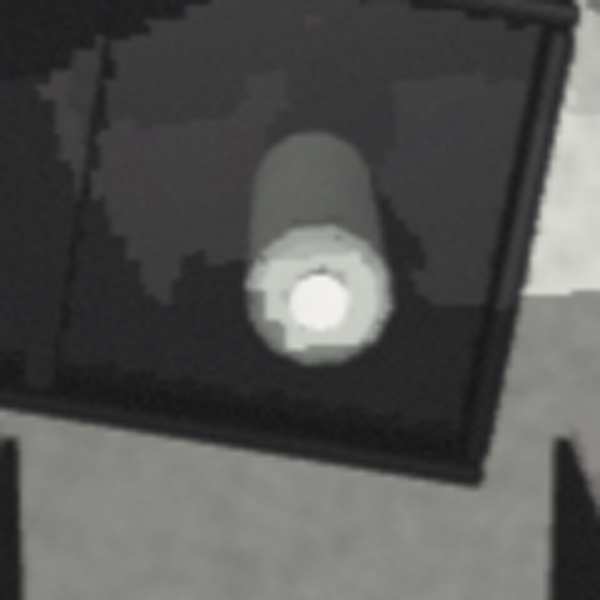

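The candidates in the wrist view are the fat cell at (102,210), the short one at (232,218), the slim tall grey one at (328,244), and the pink look-alike outside the tray at (455,270). I'll take (328,244): it stands in a tray bay, is grey, and is tall and thin, as the enlarged crop confirms.

Run:
```python
from h import *
c=np.load("w4.npy",allow_pickle=True).item()
for x,y,z in [(320,295,.0675),(319,301,.069)]: print(bp(c,324-60+(x+.5)/5-.5,247-60+(y+.5)/5-.5,z)*1000)
```

```text
[535.37775246 267.28709706  67.5       ]
[535.71037487 267.10516194  69.        ]
```

Call:
jog_arm:
  moves:
    - [0,0,0,-0.5,3,0,44]
    - [0,0,0,0,0,-30,44]
    - [0,0,0,0,0,-30,44]
    - [0,0,0,0,0,-28,44]
    - [0,0,0,0,0,-15,44]
    - [0,0,0,0,0,-5,44]
    - [0,0,0,0,0,0,44]
    - [0,0,0,0,0,0,10]
    - [0,0,0,0,0,0,10]
    - [0,0,0,0,0,0,10]
    - [0,0,0,0,0,0,10]
    - [0,0,0,0,0,0,10]

```text
time: 8.05
tool_pos: [0.5358, 0.2683, 0.1303]
ee_rot: [3.141, -0.001, 1.46]
wrist_force: [-1.2, -0.5, 3.1]
width: 0.0172
```

Run:
```python
from h import *
st();c=snap("wrist","w5")
```

```text
t8.05 pos [535.8 268.3 130.3] rot [ 3.1407e+00 -6.0000e-04  1.4601e+00] F [-1.2 -0.5  3.1] M [ 0.13 -0.08 -0.  ] w 17.2
```

View pics/w5.png

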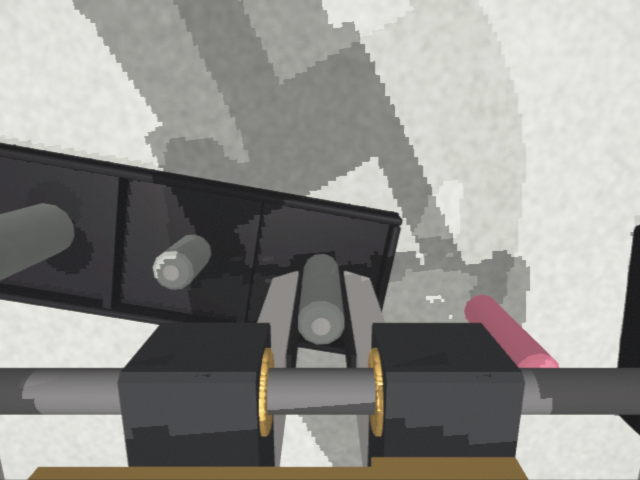

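The fingers hold the slim cell (its top shows at (321,322)), with the width at about 17 to 18 mm. Next: lift, then carry it to above the pocket.

Call:
jog_arm:
  moves:
    - [0,0,0,0,0,15,10]
    - [0,0,0,0,0,30,10]
    - [0,0,0,0,0,40,10]
    - [0,0,0,0,0,30,10]
    - [0,0,0,0,0,0,10]
    - [0,0,0,0,0,0,10]

```text
time: 8.85
tool_pos: [0.5351, 0.2679, 0.2434]
ee_rot: [-3.14, 0.001, 1.46]
wrist_force: [0.3, -0.3, -0.4]
width: 0.0173
```

Run:
```python
from h import *
o=st();c=snap("wrist","w6",(260,200,400,340),4)
np.save("w6.npy",c,allow_pickle=True);o=st()
```

```text
t8.85 pos [535.1 267.9 243.4] rot [-3.1398e+00  9.0000e-04  1.4600e+00] F [ 0.3 -0.3 -0.4] M [ 0.05 -0.1  -0.01] w 17.3
t8.90 pos [534.9 267.8 242.6] rot [-3.1384e+00  1.7000e-03  1.4600e+00] F [-0.6 -0.5 -0.2] M [ 0.06 -0.13 -0.03] w 17.0
```

View pics/w6.png

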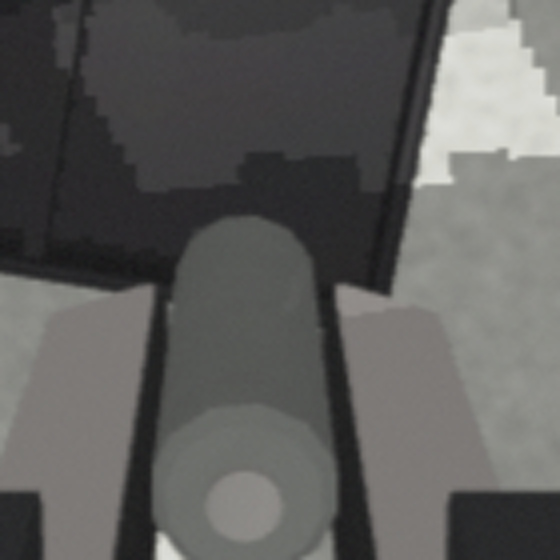

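Run:
```python
from h import *
c=np.load("w6.npy",allow_pickle=True).item()
T=np.array([535.0,267.85,243.0])/1000; yaw=1.46
Rt=Ro.from_euler("xyz",[np.pi,0,yaw]).as_matrix()
f=lambda x,y:(260+(x+.5)/4-.5,200+(y+.5)/4-.5)
cam=-np.array(c["R"]).T@c["t"];print("cam in tool",Rt.T@(cam-T)*1000)
zt=T[2]-.0605
b=bp(c,*f(243.5,507),zt);print("top centre in tool",Rt.T@(b-T)*1000)
p=bp(c,*f(245,215),zt-.065+.0005);print("foot near edge",Rt.T@(p-T)*1000, "expect y=-9 + axis")
```

```text
cam in tool [ -1.38465385 -69.58267982 -82.86527733]
top centre in tool [-1.59679305 -0.08688438 60.5       ]
foot near edge [ -1.48321057  -9.1580966  125.        ] expect y=-9 + axis
```

Call:
jog_arm:
  moves:
    - [0,0,0,-4.2,-30,0,10]
    - [0,0,0,-4.2,-54,0,10]
    - [0,0,0,-4.2,-54,0,10]
    - [0,0,0,-4.2,-54,0,10]
    - [0,0,0,-4.2,-54,0,10]
    - [0,0,0,-4.2,-54,0,10]
    - [0,0,0,-4.2,-54,0,10]
    - [0,0,0,-4.3,-54,0,10]
    - [0,0,0,0,-24.6,0,10]
    - [0,0,0,0,0,-25,10]
    - [0,0,0,0,0,-20,10]
    - [0,0,0,0,0,-6,10]

```text
time: 10.4
tool_pos: [0.5004, -0.1639, 0.1902]
ee_rot: [-3.135, -0.002, 1.46]
wrist_force: [-0.0, -0.2, -0.1]
width: 0.0169
```

Run:
```python
from h import *
o=st();c=snap("wrist","w7",(260,200,400,340),4)
np.save("w7.npy",c,allow_pickle=True);o=st()
```

```text
t10.40 pos [ 500.4 -163.9  190.2] rot [-3.1352e+00 -2.2000e-03  1.4597e+00] F [-0.  -0.2 -0.1] M [ 0.07 -0.1   0.03] w 16.9
t10.45 pos [ 500.6 -164.   190.5] rot [-3.1360e+00 -1.9000e-03  1.4599e+00] F [-0.1  0.1 -0.6] M [ 0.11 -0.15  0.02] w 17.5
```

View pics/w7.png

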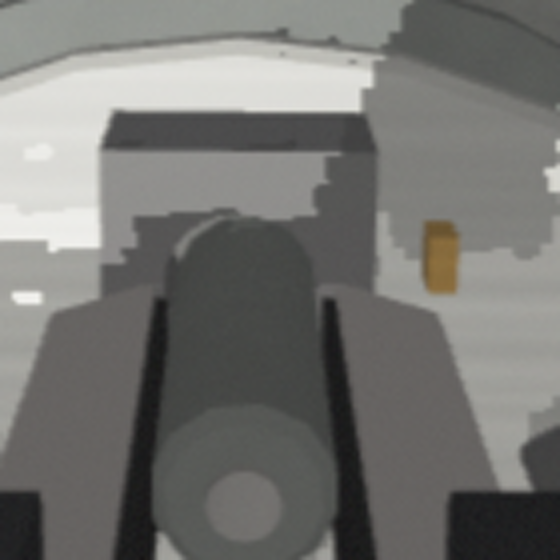

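The sleeve edges are at crop x 99 to 377 (centre 238) and the cell axis is at 245. The cell is about 0.9 mm too far +y, which agrees with the pose error. I'll correct it and look again.

Call:
jog_arm:
  moves:
    - [0,0,0,0.7,-0.8,0,10]
    - [0,0,0,0,0,-2,10]
    - [0,0,0,0,0,0,10]
    - [0,0,0,0,0,0,10]

```text
time: 10.95
tool_pos: [0.5027, -0.1653, 0.1921]
ee_rot: [3.141, 0.0, 1.46]
wrist_force: [-0.0, -0.4, -0.1]
width: 0.0171
```

Run:
```python
from h import *
o=st();c=snap("wrist","w8",(280,215,370,305),6)
np.save("w8.npy",c,allow_pickle=True);o=st()
```

```text
t10.95 pos [ 502.7 -165.3  192.1] rot [3.1409e+00 2.0000e-04 1.4601e+00] F [-0.  -0.4 -0.1] M [ 0.04 -0.16 -0.01] w 17.1
t11.00 pos [ 502.7 -165.3  192. ] rot [3.1410e+00 1.0000e-04 1.4601e+00] F [0.6 0.1 0.1] M [ 0.04 -0.12 -0.04] w 17.5
```

View pics/w8.png

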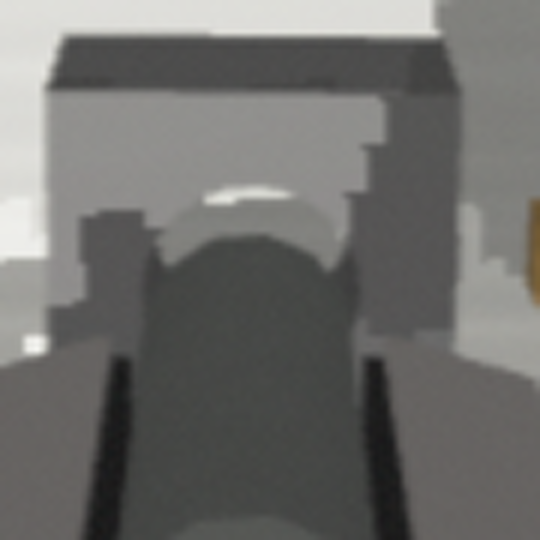

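Run:
```python
from h import *
c=np.load("w8.npy",allow_pickle=True).item()
f=lambda x,y:(280+(x+.5)/6-.5,215+(y+.5)/6-.5)
yaw=1.46;tx=np.array([np.cos(yaw),np.sin(yaw)]);ty=np.array([np.sin(yaw),-np.cos(yaw)])
e=bp(c,*f(254,90),.060)[:2]*1000; b=bp(c,*f(254,185),.060)[:2]*1000
print("sleeve centre from outer edge",e+18*ty,"from bore edge",b+9.6*ty)
for z in (65.5,66,66.5):
    p=bp(c,*f(252,234),z/1000)[:2]*1000; print(z,"cell foot centre",p+9*ty)
```

```text
sleeve centre from outer edge [ 500.87226679 -165.98953545] from bore edge [ 500.96094554 -165.99517026]
65.5 cell foot centre [ 503.15091355 -166.42391406]
66 cell foot centre [ 503.00470201 -166.40867949]
66.5 cell foot centre [ 502.85849046 -166.39344491]
```

Call:
jog_arm:
  moves:
    - [0,0,0,-1.8,0.25,0,10]
    - [0,0,0,0,0,-3.5,10]
    - [0,0,0,0,0,0,10]
    - [0,0,0,0,0,0,10]
    - [0,0,0,0,0,0,10]

```text
time: 11.62
tool_pos: [0.5008, -0.165, 0.1882]
ee_rot: [3.142, -0.0, 1.46]
wrist_force: [0.2, 0.9, -0.2]
width: 0.0172
```

Run:
```python
from h import *
o=st();c=snap("wrist","w9",(280,215,370,305),6)
np.save("w9.npy",c,allow_pickle=True);o=st()
```

```text
t11.62 pos [ 500.8 -165.   188.2] rot [ 3.1415e+00 -1.0000e-04  1.4600e+00] F [ 0.2  0.9 -0.2] M [ 0.07 -0.12 -0.  ] w 17.2
t11.68 pos [ 500.8 -165.   188.3] rot [ 3.1415 -0.      1.46  ] F [ 0.2 -0.  -0.4] M [ 0.08 -0.13  0.  ] w 17.4
```

View pics/w9.png

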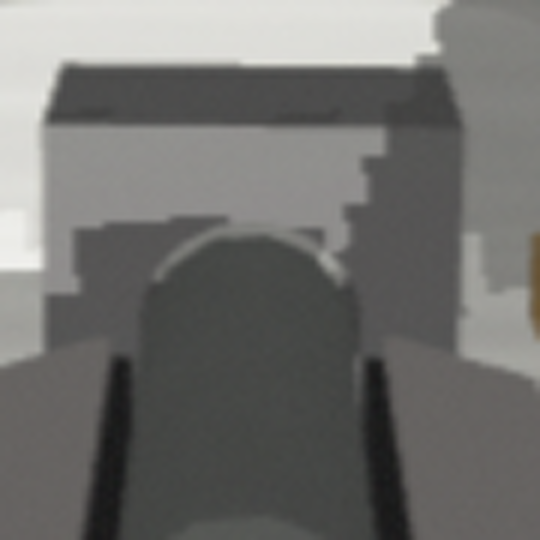

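Run:
```python
from h import *
c=np.load("w9.npy",allow_pickle=True).item()
f=lambda x,y:(280+(x+.5)/6-.5,215+(y+.5)/6-.5)
yaw=1.46;ty=np.array([np.sin(yaw),-np.cos(yaw)])
e=bp(c,*f(253,125),.060)[:2]*1000; b=bp(c,*f(253,220.5),.060)[:2]*1000
print("sleeve centre from outer edge",e+18*ty,"from bore edge",b+9.6*ty)
for z in (62,62.5,63):
    p=bp(c,*f(251,233.5),z/1000)[:2]*1000; print(z,"cell foot centre",p+9*ty)
a=cv2.imread("pics/w9_full.png",0);
for r in (265,272): print(r,a[r,300:345])
```

```text
sleeve centre from outer edge [ 500.994558   -166.04521245] from bore edge [ 501.02963074 -166.04674176]
62 cell foot centre [ 500.9848251  -166.21788374]
62.5 cell foot centre [ 500.83909901 -166.20259537]
63 cell foot centre [ 500.69337292 -166.187307  ]
265 [85 85 85 79 69 67 68 67 69 70 70 69 71 71 70 71 71 71 71 71 72 71 72 72
 72 71 71 70 69 71 71 71 70 71 69 71 68 66 65 71 83 85 84 84 85]
272 [84 86 83 75 68 67 68 69 70 69 70 71 71 71 71 71 71 72 71 72 72 70 70 71
 72 72 72 72 70 72 71 72 71 70 67 68 69 69 66 68 79 84 84 86 95]
```

Call:
jog_arm:
  moves:
    - [0,0,0,0.1,0.1,-1,10]
    - [0,0,0,0,0,-1,10]
    - [0,0,0,0,0,-1,10]
    - [0,0,0,0,0,-0.7,10]
    - [0,0,0,0,0,0,10]

```text
time: 12.3
tool_pos: [0.5008, -0.1649, 0.1844]
ee_rot: [-3.141, -0.0, 1.46]
wrist_force: [1.2, 0.5, -0.4]
width: 0.017
```

Call:
jog_arm:
  moves:
    - [0,0,0,0,0,-1,10]
    - [0,0,0,0,0,-1,10]
    - [0,0,0,0,0,-1,10]
    - [0,0,0,0,0,0,10]
    - [0,0,0,0,0,0,10]

```text
time: 12.92
tool_pos: [0.5009, -0.1649, 0.1815]
ee_rot: [3.142, -0.0, 1.46]
wrist_force: [0.5, 0.0, -0.4]
width: 0.0167
```

Run:
```python
from h import *
o=st();c=snap("wrist","w10",(260,200,400,340),4)
```

```text
t12.93 pos [ 500.9 -164.9  181.5] rot [ 3.1415 -0.      1.46  ] F [ 0.5  0.  -0.4] M [ 0.06 -0.15 -0.05] w 16.7
```

View pics/w10.png

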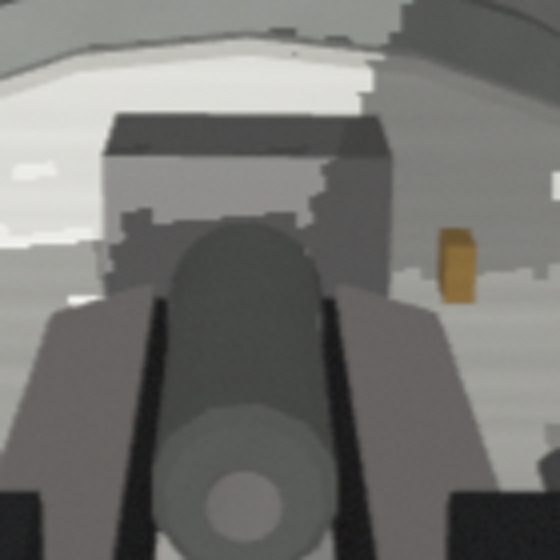

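The cell stands in the bore about 4.5 mm deep, with no force showing. I'll keep pushing gently.

Call:
jog_arm:
  moves:
    - [0,0,0,0,0,-1.5,10]
    - [0,0,0,0,0,-1.5,10]
    - [0,0,0,0,0,-1.5,10]
    - [0,0,0,0,0,-1.5,10]
    - [0,0,0,0,0,-1,10]
    - [0,0,0,0,0,-1,10]
    - [0,0,0,0,0,-1,10]

```text
time: 13.85
tool_pos: [0.501, -0.1652, 0.1726]
ee_rot: [3.141, 0.001, 1.46]
wrist_force: [-0.2, -0.8, 0.9]
width: 0.0172
```

Call:
jog_arm:
  moves:
    - [0,0,0,0,0,-1,10]
    - [0,0,0,0,0,-1,10]
    - [0,0,0,0,0,-1,10]

```text
time: 14.22
tool_pos: [0.5009, -0.165, 0.1695]
ee_rot: [3.141, 0.0, 1.46]
wrist_force: [-0.1, -2.2, 1.5]
width: 0.0175
```

Call:
jog_arm:
  moves:
    - [0,0,0,0,0,-1,10]
    - [0,0,0,0,0,-1,10]
    - [0,0,0,0,0,-1,10]
    - [0,0,0,0,0,-1,10]
    - [0,0,0,0,0,-1,10]

```text
time: 14.85
tool_pos: [0.5009, -0.1649, 0.1644]
ee_rot: [-3.142, -0.0, 1.46]
wrist_force: [0.3, -2.0, 0.3]
width: 0.0174
```

Call:
jog_arm:
  moves:
    - [0,0,0,0,0,-0.5,10]
    - [0,0,0,0,0,-0.5,10]
    - [0,0,0,0,0,0,10]

```text
time: 15.22
tool_pos: [0.5009, -0.1649, 0.1634]
ee_rot: [-3.142, -0.0, 1.46]
wrist_force: [-0.1, -1.4, 0.1]
width: 0.0172
```

Call:
jog_arm:
  moves:
    - [0,0,0,0,0,-0.5,10]
    - [0,0,0,0,0,-0.5,10]
    - [0,0,0,0,0,0,10]

```text
time: 15.6
tool_pos: [0.5009, -0.1649, 0.1624]
ee_rot: [3.142, -0.0, 1.46]
wrist_force: [-0.5, -2.1, 0.4]
width: 0.0171
```

Call:
jog_arm:
  moves:
    - [0,0,0,0,0,-0.4,10]
    - [0,0,0,0,0,0,10]

```text
time: 15.85
tool_pos: [0.5009, -0.1649, 0.1622]
ee_rot: [3.141, -0.0, 1.46]
wrist_force: [0.1, -1.4, 1.2]
width: 0.0169
```

Call:
jog_arm:
  moves:
    - [0,0,0,0,0,-0.3,10]
    - [0,0,0,0,0,0,10]

```text
time: 16.1
tool_pos: [0.501, -0.1649, 0.1622]
ee_rot: [3.141, -0.0, 1.46]
wrist_force: [-1.3, -1.6, 3.2]
width: 0.0171
```

Call:
jog_arm:
  moves:
    - [0,0,0,0,0,-0.5,10]
    - [0,0,0,0,0,0,10]
    - [0,0,0,0,0,0,10]

```text
time: 16.48
tool_pos: [0.501, -0.1649, 0.1622]
ee_rot: [3.141, 0.0, 1.46]
wrist_force: [-2.8, 0.2, 5.7]
width: 0.0173
```

Run:
```python
from h import *
o=st();c=snap("wrist","w11",(200,170,440,350),3)
```

```text
t16.48 pos [ 501.  -164.9  162.2] rot [3.141e+00 1.000e-04 1.460e+00] F [-2.8  0.2  5.7] M [-0.12  0.3   0.04] w 17.3
```

View pics/w11.png

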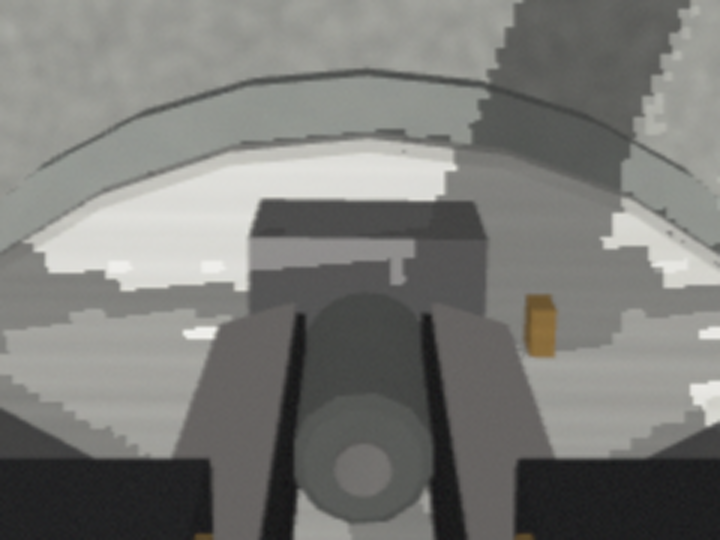

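The cell stopped hard at TCP 162.2, which puts its foot at 36 mm on the pocket floor, with about 6 N. I'll release it and rise.

Call:
jog_arm:
  moves:
    - [0,0,0,0,0,0.8,17]
    - [0,0,0,0,0,0,34]
    - [0,0,0,0,0,0,34]
    - [0,0,0,0,0,0,34]
    - [0,0,0,0,0,15,34]
    - [0,0,0,0,0,30,34]
    - [0,0,0,0,0,28,34]
    - [0,0,0,0,0,0,34]
    - [0,0,0,0,0,0,34]

```text
time: 17.65
tool_pos: [0.5006, -0.1648, 0.2345]
ee_rot: [-3.141, -0.0, 1.46]
wrist_force: [-0.0, -0.6, -1.0]
width: 0.0339
```

Run:
```python
from h import *
o=st();c=snap("wrist","w12");np.save("w12.npy",c,allow_pickle=True)
```

```text
t17.65 pos [ 500.6 -164.8  234.5] rot [-3.1409e+00 -4.0000e-04  1.4600e+00] F [-0.  -0.6 -1. ] M [ 0.06 -0.15  0.03] w 33.9
```

View pics/w12.png

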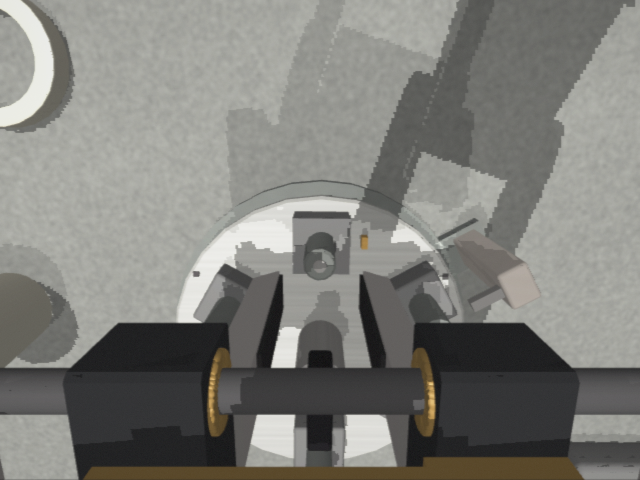

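The cell stands upright in the pocket (top at about (319,263)). Next: over the grip bar, go down, and grip it with the tips kept above the hub column, which ends at 90 mm.

Call:
jog_arm:
  moves:
    - [0,0,-0.011,36.5,-5,0,40]
    - [0,0,0,40,-4.5,0,40]
    - [0,0,0,0,0,0,40]
    - [0,0,0,0,0,-15,40]
    - [0,0,0,0,0,-15,40]
    - [0,0,0,0,0,-12,40]
    - [0,0,0,0,0,0,40]
    - [0,0,0,0,0,0,40]

```text
time: 18.7
tool_pos: [0.5774, -0.1745, 0.1935]
ee_rot: [3.141, 0.0, 1.449]
wrist_force: [0.1, -0.0, -0.4]
width: 0.0399
```

Run:
```python
from h import *
c=np.load("w12.npy",allow_pickle=True).item();print(bp(c,319.5,262.5,.101)*1000)
o=st();c=snap("wrist","w13");np.save("w13.npy",c,allow_pickle=True)
```

```text
[ 498.70178187 -166.68866072  101.        ]
t18.70 pos [ 577.4 -174.5  193.5] rot [3.1409e+00 1.0000e-04 1.4489e+00] F [ 0.1 -0.  -0.4] M [ 0.06 -0.15  0.01] w 39.9
```

View pics/w13.png

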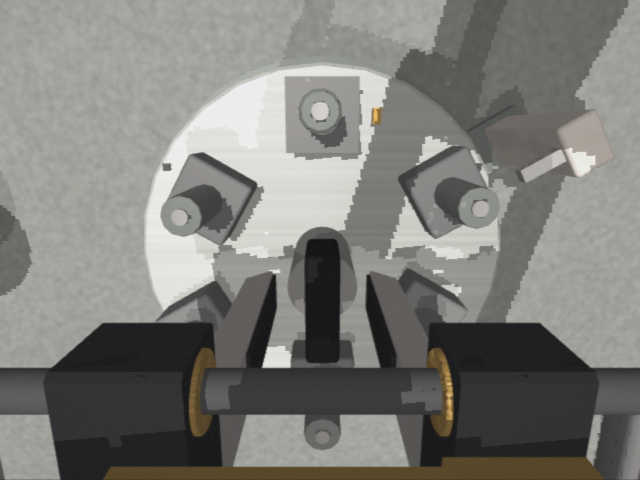

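Run:
```python
from h import *
c=np.load("w13.npy",allow_pickle=True).item()
a=cv2.imread("pics/w13_full.png");cv2.imwrite("pics/w13z.png",cv2.resize(a[70:170,270:370],None,fx=6,fy=6,interpolation=cv2.INTER_CUBIC))
for p,z in [((320,110.5),.101),((320,110.5),.104)]: print(bp(c,*p,z)*1000)
```

```text
[ 500.51990869 -166.88555902  101.        ]
[ 500.64568564 -166.89623998  104.        ]
```

View pics/w13z.png

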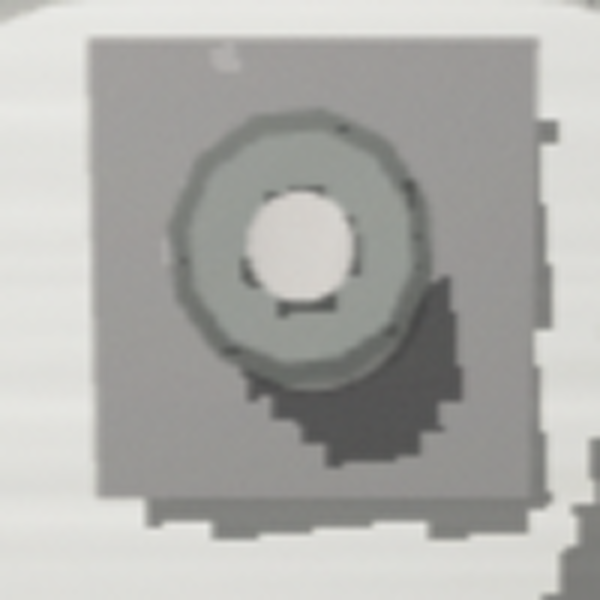

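The cell is upright and central in the sleeve (top within 0.7 mm of the bore position). Next I'll grip the bar.

Call:
jog_arm:
  moves:
    - [0,0,0,0,0,0,20]
    - [0,0,0,0,0,0,16]
    - [0,0,0,0,0,0,5]
    - [0,0,0,0,0,0,5]
    - [0,0,0,0,0,0,5]
    - [0,0,0,0,0,0,5]

```text
time: 19.5
tool_pos: [0.5776, -0.1741, 0.1933]
ee_rot: [3.141, -0.001, 1.449]
wrist_force: [-0.1, 2.9, 2.6]
width: 0.0138
```

Call:
jog_arm:
  moves:
    - [0,0,-0.06,0,0,0,5]
    - [0,0,-0.08,0,0,0,5]
    - [0,0,-0.08,0,0,0,5]
    - [0,0,-0.08,0,0,0,5]
    - [0,0,0,0,0,0,5]

```text
time: 20.12
tool_pos: [0.5776, -0.1741, 0.1934]
ee_rot: [3.141, -0.0, 1.151]
wrist_force: [-0.9, 1.7, 2.0]
width: 0.0141
```

Run:
```python
from h import *
o=st();c=snap("wrist","w14");np.save("w14.npy",c,allow_pickle=True)
```

```text
t20.12 pos [ 577.6 -174.1  193.4] rot [ 3.1413e+00 -5.0000e-04  1.1507e+00] F [-0.9  1.7  2. ] M [ 0.44 -0.22  0.14] w 14.1
```

View pics/w14.png

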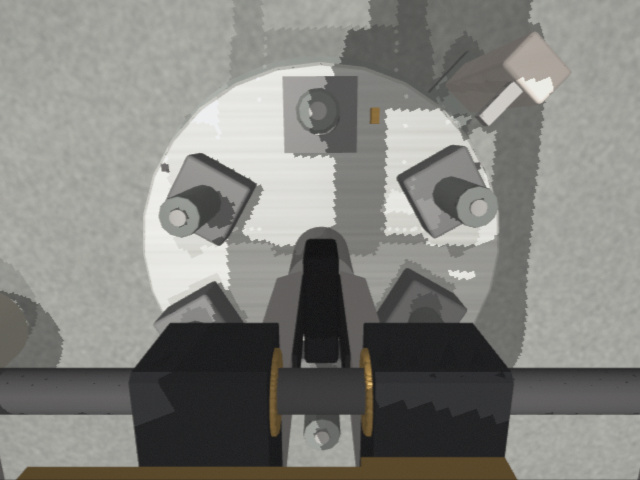

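The dial turns with the tool: the sleeve stays at (320,114) in the tool view while the post shifts. The grip holds, so I'll go on.

Call:
jog_arm:
  moves:
    - [0,0,-0.08,0,0,0,5]
    - [0,0,-0.08,0,0,0,5]
    - [0,0,-0.08,0,0,0,5]
    - [0,0,-0.08,0,0,0,5]
    - [0,0,-0.08,0,0,0,5]
    - [0,0,-0.08,0,0,0,5]
    - [0,0,-0.08,0,0,0,5]
    - [0,0,-0.08,0,0,0,5]
    - [0,0,-0.08,0,0,0,5]
    - [0,0,-0.027,0,0,0,5]
    - [0,0,0,0,0,0,5]
    - [0,0,0,0,0,0,5]

```text
time: 21.68
tool_pos: [0.5775, -0.1747, 0.1934]
ee_rot: [3.141, -0.0, 0.402]
wrist_force: [0.3, 0.5, 2.9]
width: 0.0142
```

Run:
```python
from h import *
o=st();c=snap("wrist","w15");np.save("w15.npy",c,allow_pickle=True)
```

```text
t21.68 pos [ 577.5 -174.7  193.4] rot [ 3.1407e+00 -4.0000e-04  4.0250e-01] F [0.3 0.5 2.9] M [-0.02 -0.28  0.09] w 14.2
```

View pics/w15.png

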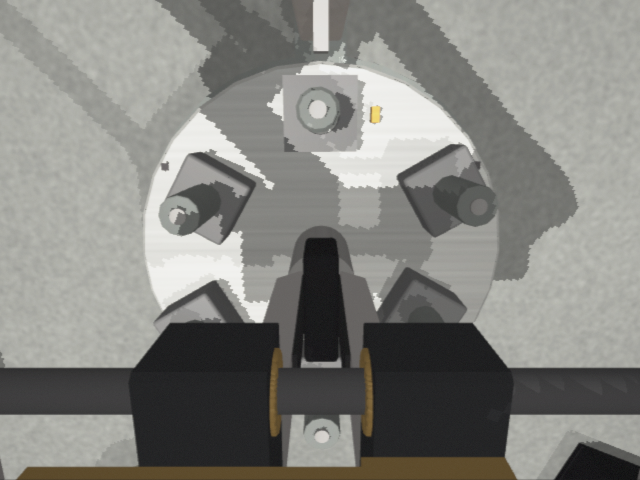

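The new cell at (318,110) now lines up with the contact post at (320,25). I'll release the bar, rise and check.

Call:
jog_arm:
  moves:
    - [0,0,0,0,0,0,20]
    - [0,0,0,0,0,0,36]
    - [0,0,0,0,0,0,36]
    - [0,0,0,0,0,0,36]
    - [0,0,0,0,0,15,36]
    - [0,0,0,0,0,25,36]
    - [0,0,0,0,0,25,36]
    - [0,0,0,0,0,20,36]
    - [0,0,0,0,0,0,36]
    - [0,0,0,0,0,0,36]

```text
time: 22.98
tool_pos: [0.5772, -0.1743, 0.2778]
ee_rot: [-3.141, 0.0, 0.402]
wrist_force: [0.2, 0.3, -0.3]
width: 0.0357
```

Run:
```python
from h import *
o=st();c=snap("wrist","w16");np.save("w16.npy",c,allow_pickle=True)
snap("scene","s2",(190,180,500,330),2.5)
```

```text
t22.98 pos [ 577.2 -174.3  277.8] rot [-3.1413e+00  3.0000e-04  4.0200e-01] F [ 0.2  0.3 -0.3] M [ 0.03 -0.11 -0.01] w 35.7
```

View pics/w16.png

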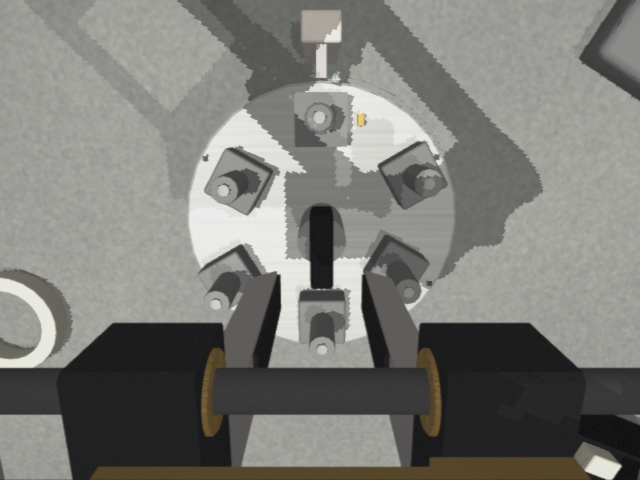

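View pics/s2.png

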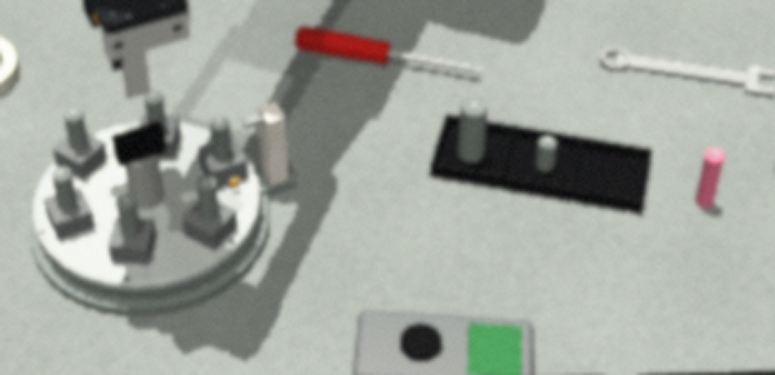

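Run:
```python
from h import *
c=np.load("w16.npy",allow_pickle=True).item()
a=cv2.imread("pics/w16_full.png");cv2.imwrite("pics/w16z.png",cv2.resize(a[75:295,250:400],None,fx=2.7,fy=2.7,interpolation=cv2.INTER_CUBIC))
h=np.array([.5772,-.1757]);p=bp(c,319,117,.101)[:2];d=p-h;print(np.linalg.norm(d),np.degrees(np.arctan2(d[1],d[0])),"expect 113.0")
q=bp(c,322,119,.06)[:2]; print(p,q)
b1=bp(c,320.5,206,.12);b2=bp(c,320.5,289,.12);d=(b1-b2);print(np.linalg.norm(d),np.degrees(np.arctan2(d[1],d[0])),(b1+b2)/2)
p=bp(c,321.5,26,.094)[:2]-h;print("post",np.degrees(np.arctan2(p[1],p[0])))
```

```text
0.07741177855422778 113.79537335723563 expect 113.0
[ 0.54596656 -0.10486882] [ 0.54775103 -0.10421328]
0.050404784314806106 113.00916792720709 [ 0.57598709 -0.17331019  0.12      ]
post 112.83403415204107
```

View pics/w16z.png

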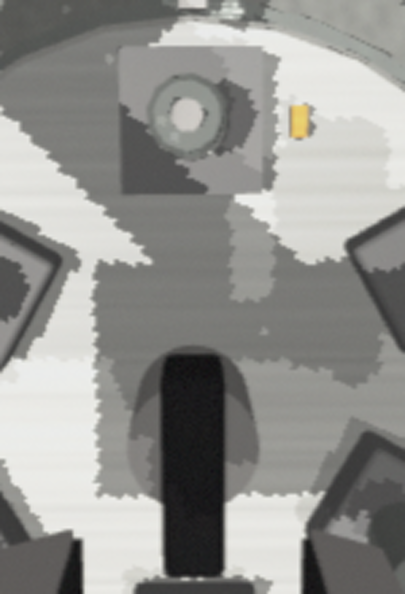

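```bash
python3 -c "
from h import *
st();print(close_job())"
```

```text
t23.07 pos [ 577.  -174.2  276.8] rot [-3.140e+00  1.500e-03  4.021e-01] F [-0.5 -0.2 -0.6] M [-0.02 -0.09  0.02] w 36.0
the job is handed in; nothing more can be done
None
```

I loaded the slim tall cell into the empty pocket, turned the dial one click clockwise to the white post, and handed the job in at about 23 s. The interface reported no verdict.

**Loading:** I found the bore by wrist camera at about 77 mm from the axis, so the sleeve sat roughly 4.7 mm outward of nominal. The cell went in and stopped hard on the pocket floor. The wrist force stayed below about 6 N.

**Turning:** I turned the dial by gripping the hub bar and rotating it 60°, then let go.

**Last checks:**
- The bar direction read 113.0° against 173.0° at the start, which is one click. The post read 112.8°.
- The cell was upright to about 0.05 rad or better and still seated.
- The short and fat cells were in their bays and the screwdriver, meter and wrench looked unmoved. I saw the tape only in part and did not check the cup or charger again at the end.
- The gripper was clear of everything.

**Disagreements:**
- The top camera placed the bore about 3.6 mm off in y compared with the wrist camera.
- The wrist camera itself was off by about 1.5 mm in y. I corrected for this by comparing the held cell and the bore in the same picture.

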